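# Start the electric grater

### The arm

A 6-joint arm with a two-finger parallel gripper is mounted at the origin on the work surface. World frame = base frame: x ahead of the robot, y to its left, z up, the work surface at z = 0. Lengths are in m, angles in rad, forces in N, time in s.
With the tool pointing down it reaches from about 0.4 to 0.825 m from the base axis. Payload 7 kg.
Tool frame: the origin (TCP) lies midway between the tips of the shut fingers; the grasp point (between the pads) lies 19 mm behind it; z points along the fingers, y is the direction in which the jaws open and shut (so a half turn about z gives the same grasp; the last joint's range is limited). The gripper opens to 88 mm and grips with 3 to 60 N. Pads are 19 mm wide; open, the fingers measure 130 mm over their backs; the gripper's body (78 mm by 193 mm) begins 47 mm behind the grasp point.
Start: joints at [-0.975, 0.359, 0.012, 0, -1.224, -0.288], TCP at [0.204, -0.643, 0.227] pointing down, gripper open.
Joint ranges: [-3.07, 3.07], [-1.43, 2.12], [-1.02, 1.25], [-3.03, 1.67], [-3.05, -0], [-3.03, 3.03]. Speed limits (rad/s): [2.39, 2.39, 3.01, 3.14, 3.14, 3.14].

### API

Orientations are given as a unit quaternion [w, x, y, z].
In Python, from bench import get_state, get_image, calibration, job_done, recognise gives the robot as it stands.
- The arm moves only by the tool apply_moves, never from a script. Its argument "plan" is text: rows parted by semicolons, each of 7 numbers parted by spaces: the finger opening in m, from 0 to 0.0876, then the shift along the world's x, y, z in m, then the turn, a rotation vector about the world's x, y, z in rad. In form: hand x y z rx ry rz; .... A call has 1 to 8 rows; each row shifts and turns the commanded pose from where the row before left it; what a row does not reach is not made up. A row lasts 1/12 s, in which the tool goes at most 41.7 mm and 7.16 degrees, less where a joint would pass 70% of its speed; a pose out of reach is approached as far as the arm can. A call is refused whole if a number of a shift passes 0.0417 or a number of a turn 0.125, either way. A call with a gripper value outside its range is refused whole. The fingers move at their own pace and stop on an object; the grip force is fixed at half the most. Time passes only in rows, so rows that do not move let the fingers close. It gives the time, the measured TCP pose, the force and the opening at its end, in the units of the state.
- get_state(): the state, without advancing time (a new reading comes with each control period).
- get_image(name): name is "scene" or "top" or "wrist"; returns (picture, depth): 420x560x3 uint8, blue, green, red; 420x560 float32, m along the optical axis (not along the pixel's ray), 0 where there is no reading.
- calibration(name): a dict with "fx", "fy", "cx", "cy" (pixels), "R" (3x3) and "t" (3): a world point X has camera coordinates R X + t. Camera axes: x right, y down, z forward; pixel columns grow to the right and rows downward; lengths in m; the calibration is good to about 2 mm. A picture is of the moment at which its call begins: read the wrist's pose just before it. calibration takes no time and is no camera call; for the wrist camera it gives the pose at the moment of the call.
- job_done(): hands the job in, once; it reports no verdict.
Trained networks look in the newest picture that a camera, given by its name, has taken for a name from the list of things; names that differ only in an ending like _2 or _b are one class to them, and where a whole thing is asked for, a point or a joint stands for the part that bears it (a point fixed in the world has none). Each returns a list of dicts, best first, with "confidence" (0 to 1); they miss things now and then, are a little off and sometimes report something else, mostly with a low value. They report only what shows in the picture. A call takes as long as a camera call.
- recognise(camera, target): "point" ([column, row] in pixels, amid what is visible of it).
The state is a dict: "clock": time; "qpos": joint angles; "dq": joint speeds; "joint_efforts": joint torques, N m; "position": TCP position; "orientation": TCP orientation; "contact_force": force on the tool from outside, world axes, zero at the start; "wrist_torque": the same for the moment, N m; "opening": opening from 0.0 (shut) to 1.0 (fully open).
Only numpy, scipy, OpenCV 4.12 (cv2) and the standard library are available. Lean on these libraries where they do the work, as an engineer would, in place of code of your own. Each camera call takes 0.05 s, during which the arm holds its last target.

### The job

Get the electric grater running: push its feed lid fully shut, then press the white-banded raised end of the orange rocker on the power block fully down to switch the power on, then press the green start key all the way in for a moment and let it come up again. Never press the red key, keep off the green one until the lid is shut and the power is on, and leave the crockery, cheese and other loose things where they are.

Things in the scene. Friction and masses are not known exactly. Their poses are not given: they have to be found in the camera images.
- grater: Electric grater, steel with dark deck, 200 (x) x 240 (y) mm, fixed. Origin: centre of its underside; own +x points to its rear, z up. Deck 85 mm high. On the rear half an open feed hopper, rim 120 mm high, 100 x 140, centred 40 mm behind the origin, with the feed lid. On the front half, about 65 mm before the origin (-x) and 45 to either side, a green and a red key; their sides may be swapped.
- lid (a joint): Feed lid: cream plate with dark front edge, 112 long x 150 wide x 8 mm thick, hinged on the hopper's rear rim, 90 mm behind the grater's origin and 120 up. 0 rad = shut flat on the rim, its top 129 mm above the table; grows as the front edge rises (starts 0.3 to 0.6). Stays at any angle it is left at; about 2 N down near the front edge moves it.
- lid_press (a point): Point on the lid's top face, in the middle of its width, 25 mm in from the front edge and 87 mm from the hinge line. Moves with the lid; its z axis is square to the lid. With the lid shut it is 3 mm behind the grater's origin (+x) and 129 mm above the table.
- power: White power block (socket with switch) fixed to the table, 130 (own x) x 80 (own y) x 45 mm high. Origin: centre of its underside; z up. On its top, centred 20 mm towards own +x, the orange rocker.
- rocker (a joint): Orange rocker paddle, 56 long (block's x) x 34 mm wide, pivoting at its middle about the block's y axis, 51.5 mm above the table. 0 rad = off: its +x end, with a white band, is raised; 0.34 rad = on: that end fully down, the other raised. Stays where it is left; about 3 N near the end moves it, by about 7 mm.
- rocker_press (a point): Point on the rocker's top face on the white-banded (+x) half, 20 mm from the pivot; about 63 mm above the table when off and 56 mm when on. Place to press.
- start (a joint): Green start key, round, 32 mm across in a black 48 mm housing. Slides straight down: 0 m = up, 0.006 m = fully pressed; a spring of up to 4 N (about 1.2 N preload) brings it back up.
- start_top (a point): Centre of the green key's top face, 103 mm above the table when up; z up.
- stop (a joint): Red stop key, same make as the green one, beside it on the deck (about 90 mm between centres). 0 m = up, 0.006 m = fully pressed.
- stop_top (a point): Centre of the red key's top face, 103 mm above the table when up.
- bowl: Bystander: white serving bowl in front of the electric grater, 110 across, 50 high (mm), loose. Origin: centre of its underside.
- mug: Bystander: blue mug, 80 across, 85 high, handle on its own +y side (mm), loose. Origin: centre of its underside.
- jar: Bystander: amber spice jar with dark cap, 52 across, 85 high (mm), loose. Origin: centre of its underside.
- mill: Bystander: dark wooden pepper mill, 56 across, 150 high (mm), loose. Origin: centre of its underside.
- cheese: Bystander: yellow block of hard cheese, 90 x 60 x 40 high (mm), loose. Origin: centre of its underside.
- cup: Bystander: small grey measuring cup, 68 across, 50 high (mm), loose. Origin: centre of its underside.
- handgrater: Bystander: steel hand grater lying on its side, dark ends, 95 x 202 x 70 high, long along its own y (mm), loose. Origin: centre of its underside.

How it is judged:
On the way, in this order (a step that is already met when the one before it is completed fails the run):
1. the feed lid is pushed shut (within 0.05 rad) (value of joint lid below 0.05 rad and value of joint rocker below 0.1 rad), for 0.1 s.
2. the rocker is switched on (beyond 0.27 rad), lid still shut (value of joint rocker above 0.27 rad and value of joint lid below 0.05 rad), for 0.1 s.
3. the green key is pressed in by the fingers (beyond 4.5 mm of 6), lid shut and power on (all of step 2 and value of joint start above 0.0045 m and contact force between the fingers and start above 0.5 N), for 0.1 s.
At the end, for the whole second after the job is handed in: Lid shut within 0.05 rad, rocker beyond 0.27 of 0.34 rad, both keys back up (within 1.5 mm), every loose thing within 30 mm of where it stood (all of step 2 and value of joint each of start, stop below 0.0015 m and distance of each of bowl, mug, jar, mill, cheese, cup, handgrater from where it was at the start of the episode below 0.03 m); the robot touches nothing.
It fails at once if the red key is pressed (2.5 mm or more) (value of joint stop above 0.0025 m).
It fails at once if the green key is pressed (2.5 mm or more) before the lid is shut and the power is on (value of joint start above 0.0025 m and (not (value of joint lid below 0.05 rad) or not (value of joint rocker above 0.27 rad))).
It fails at once if a loose thing is moved, lifted or carried by more than 30 mm (distance of any of bowl, mug, jar, mill, cheese, cup, handgrater from where it was at the start of the episode above 0.03 m).
It also fails if it takes over 51 s, if anything falls off the work surface, if the arm or the gripper's body presses on something with over 40 N, if the wrist force passes 120 N, or if a joint passes its speed limit or range.

## Working session

There is one attempt and no reset: what is moved stays moved. The work goes in short steps, Python scripts to look and compute and a tool call to move; the robot and the scene stay as the last step left them, time stands still between calls to the robot, and variables do not carry over. Pictures are saved under pics/ and viewed, and the job is handed in when it is done.

Besides the shell and the picture viewer there is one more tool, called after "Emit:" by a JSON object that holds its "method" and its "body", one argument or row to a line. apply_moves: Moves the arm, as the interface text tells. Its arguments: {"type":"object","properties":{"plan":{"type":"string"}},"required":["plan"]}

```bash
mkdir -p pics; cat > h.py <<'E'
import numpy as np, cv2
from bench import get_state,get_image,calibration,job_done,recognise
def pix2w(c,u,v,d):
    X=np.array([(u-c['cx'])/c['fx']*d,(v-c['cy'])/c['fy']*d,d]); return np.array(c['R']).T@(X-np.array(c['t']))
def proj(c,X):
    p=np.array(c['R'])@np.array(X)+np.array(c['t']); return p[0]/p[2]*c['fx']+c['cx'],p[1]/p[2]*c['fy']+c['cy']
E
python3 - <<'E'
from h import *
s=get_state();print(s['clock'],s['position'],s['orientation'],s['opening'])
for n in ['scene','top']:
    im,d=get_image(n);cv2.imwrite(f'pics/{n}0.png',im);np.save(f'{n}0.npy',d)
    c=calibration(n)
    import pickle;pickle.dump(c,open(n+'.pkl','wb'))
for n in ['top','scene']:
  c=calibration(n);d=np.load(n+'0.npy')
  for t in ['lid_press','rocker_press','start_top','stop_top'] if n=='top' else ['start_top','stop_top','rocker_press']:
    for r in recognise(n,t)[:2]:
        u,v=r['point'];print(n,t,r['confidence'],u,v,pix2w(c,u,v,d[int(round(v)),int(round(u))]).round(4))
print(get_state()['clock'])
E
```

```text
0.0 [ 0.20429983 -0.64282816  0.22564518] [-1.95359660e-04 -1.53207714e-01  9.88193667e-01  7.96136680e-04] 1.0041397270756065
top lid_press 0.62 303.8 141.3 [ 0.6601 -0.0557  0.1607]
top lid_press 0.36 286.2 192.3 [ 0.5522 -0.0142  0.1079]
top rocker_press 0.55 401.3 189.3 [ 0.5592 -0.2989  0.0572]
top start_top 0.46 324.4 191.0 [ 0.5533 -0.104   0.1068]
top start_top 0.25 412.3 123.8 [ 0.7223 -0.3327  0.062 ]
top stop_top 0.62 286.6 192.9 [ 0.551  -0.0151  0.1058]
scene stop_top 0.61 254.3 203.2 [ 0.5519 -0.0145  0.1077]
scene rocker_press 0.55 146.2 182.2 [ 0.566  -0.2988  0.0582]
0.45
```

View pics/top0.png

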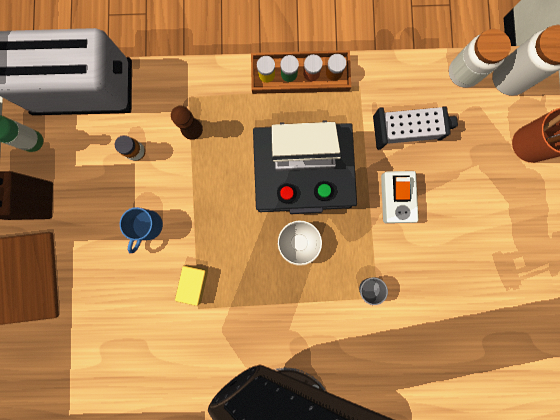

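View pics/scene0.png

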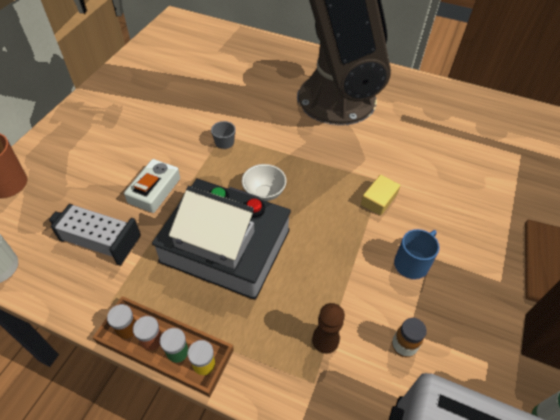

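The top view shows the green key at (324,191), the red key at (287,193), the rocker at (402,189) and the lid at (304,141). I'll zoom in for the white band and work out the geometry.

```bash
python3 - <<'E'
from h import *
import pickle
im=cv2.imread('pics/top0.png');d=np.load('top0.npy');c=pickle.load(open('top.pkl','rb'))
a=cv2.resize(im[160:230,375:430],None,fx=6,fy=6,interpolation=cv2.INTER_CUBIC)
b=cv2.resize(im[110:220,245:365],None,fx=3.8,fy=3.8)
b=cv2.copyMakeBorder(b,0,420-b.shape[0] if b.shape[0]<420 else 0,0,0,cv2.BORDER_CONSTANT);a=a[:b.shape[0]]
cv2.imwrite('pics/z.png',np.hstack([a,b[:a.shape[0]]]))
W=np.zeros((420,560,3))
for v in range(420):
  for u in range(560): W[v,u]=pix2w(c,u,v,d[v,u])
np.save('W.npy',W)
hsv=cv2.cvtColor(im,cv2.COLOR_BGR2HSV)
def seg(m,name,box):
    mm=np.zeros_like(m);u0,v0,u1,v1=box;mm[v0:v1,u0:u1]=m[v0:v1,u0:u1]
    P=W[mm];vs,us=np.nonzero(mm);print(name,mm.sum(),us.mean().round(1),vs.mean().round(1),np.median(P,0).round(4),P.mean(0).round(4),P.min(0).round(3),P.max(0).round(3))
H,S,V=hsv[...,0],hsv[...,1],hsv[...,2]
seg((H>45)&(H<85)&(S>120)&(V>60),'green',(305,175,345,205))
seg(((H<8)|(H>172))&(S>150)&(V>80),'red',(270,175,305,210))
seg((H<20)&(S>170)&(V>100),'orange',(385,165,420,210))
seg((S<90)&(V>170),'lid',(255,115,350,160))
# lid plane fit
m=np.zeros(H.shape,bool);m[128:152,280:332]=True
P=W[m];A=np.c_[P[:,:2],np.ones(len(P))];k=np.linalg.lstsq(A,P[:,2],rcond=None)[0];r=P[:,2]-A@k;g=abs(r)<.006
k=np.linalg.lstsq(A[g],P[g,2],rcond=None)[0];print('plane',k,g.mean(),np.arctan(np.hypot(*k[:2])),np.arctan2(k[1],k[0]))
# orange along row column
for v in range(168,206,2): print(v,W[v,402].round(3),im[v,402])
for v in range(120,200,3): print(v,W[v,304].round(3),im[v,304])
# deck outline
m=(abs(W[...,2]-.085)<.008);m[:,:245]=0;m[:,365:]=0;m[:110]=0;m[225:]=0
print('deck',cv2.minAreaRect((W[m][:,:2]*1000).astype(np.float32)))
m=(abs(W[...,2]-.045)<.006);m[:,:378]=0;m[:,425:]=0;m[:165]=0;m[230:]=0
print('block',cv2.minAreaRect((W[m][:,:2]*1000).astype(np.float32)))
E
```

```text
green 142 324.0 190.0 [ 0.5557 -0.103   0.1074] [ 0.554  -0.1015  0.1203] [ 0.441 -0.117  0.096] [ 0.57  -0.004  1.045]
red 145 286.2 192.6 [ 0.5508 -0.0138  0.1071] [ 0.5508 -0.0141  0.1131] [ 0.441 -0.028  0.094] [5.680e-01 1.000e-03 1.045e+00]
orange 255 402.7 190.5 [ 0.5568 -0.3018  0.0586] [ 0.5561 -0.302   0.0575] [ 0.536 -0.357 -0.003] [ 0.577 -0.285  0.065]
lid 2080 304.5 138.8 [ 0.6669 -0.057   0.1563] [ 0.6665 -0.0574  0.1594] [ 0.441 -0.132  0.126] [0.713 0.016 1.045]
plane [-0.79973602  0.00232111  0.68952925] 0.12099358974358974 0.6745820130950141 3.1386903192705047
168 [ 0.622 -0.32   0.002] [ 99 166 229]
170 [ 0.617 -0.32   0.001] [ 94 168 232]
172 [ 0.604 -0.306  0.045] [218 231 230]
174 [ 0.599 -0.306  0.044] [238 249 250]
176 [ 0.594 -0.305  0.046] [ 7  5 10]
178 [ 0.586 -0.299  0.066] [220 238 241]
180 [ 0.581 -0.299  0.067] [242 246 241]
182 [ 0.577 -0.3    0.061] [  0  86 221]
184 [ 0.572 -0.301  0.059] [  0  94 228]
186 [ 0.567 -0.3    0.061] [  0  95 228]
188 [ 0.562 -0.3    0.059] [  0  93 227]
190 [ 0.557 -0.3    0.058] [  0  93 227]
192 [ 0.552 -0.3    0.057
[... 840 characters left out ...]
7 -0.059  0.09 ] [90 90 95]
165 [ 0.614 -0.057  0.12 ] [178 181 190]
168 [ 0.61  -0.058  0.103] [54 55 57]
171 [ 0.606 -0.059  0.085] [49 51 48]
174 [ 0.598 -0.058  0.085] [52 52 50]
177 [ 0.592 -0.058  0.082] [49 49 48]
180 [ 0.584 -0.058  0.084] [50 51 50]
183 [ 0.576 -0.058  0.085] [53 53 51]
186 [ 0.569 -0.058  0.086] [48 49 47]
189 [ 0.562 -0.057  0.085] [53 54 50]
192 [ 0.555 -0.057  0.085] [50 51 50]
195 [ 0.547 -0.057  0.085] [52 54 52]
198 [ 0.54  -0.057  0.084] [51 53 52]
deck ((613.8449096679688, -59.41454315185547), (215.0298614501953, 244.7034454345703), 1.076700210571289)
block ((543.8877563476562, -301.4178466796875), (129.3799591064453, 80.48030853271484), 0.0654035359621048)
```

View pics/z.png

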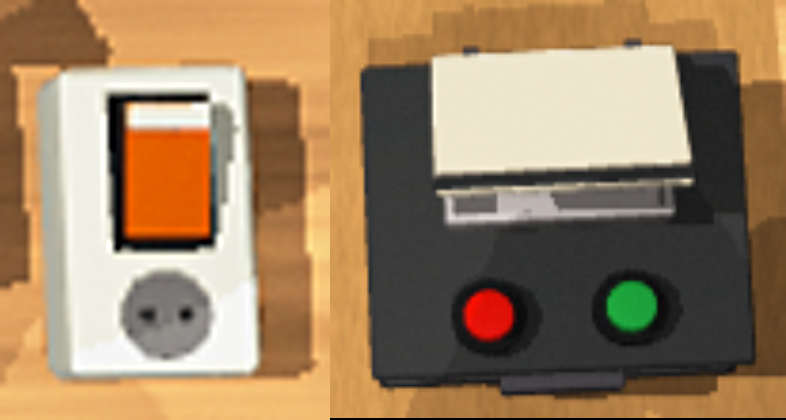

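The white band is at the rear (+x) end of the rocker, green is on the right (y≈-0.103) and red on the left (y≈-0.014). The lid is open by about 0.5 rad. I'll close the fingers and go above the lid.

Emit:
{"method": "apply_moves", "body": {
  "plan": "0 0 0 0.03 0 0 0;0 0.02 0.02 0.01 0 0 0;0 0.024 0.032 0 0 0 0;0 0.024 0.032 0 0 0 0;0 0.024 0.032 0 0 0 0;0 0.024 0.032 0 0 0 0;0 0.024 0.032 0 0 0 0;0 0.024 0.032 0 0 0 0"
}}

```text
clock: 1.12
position: [0.3692, -0.4296, 0.2669]
orientation: [0.0, -0.153, 0.988, -0.0]
contact_force: [0.4, 0.0, 0.6]
opening: 0.453
```

Emit:
{"method": "apply_moves", "body": {
  "plan": "0 0.024 0.032 0 0 0 0;0 0.024 0.032 0 0 0 0;0 0.024 0.032 0 0 0 0;0 0.024 0.032 0 0 0 0;0 0.024 0.032 0 0 0 0;0 0.024 0.032 0 0 0 0;0 0.024 0.032 0 0 0 0;0 0 0 0 0 0 0"
}}

```text
clock: 1.78
position: [0.5399, -0.2027, 0.2663]
orientation: [0.001, -0.155, 0.988, 0.0]
contact_force: [-0.2, -0.2, -0.4]
opening: 0.006
```

Emit:
{"method": "apply_moves", "body": {
  "plan": "0 0.024 0.033 0 0 0 0;0 0.024 0.033 0 0 0 0;0 0.024 0.033 0 0 0 0;0 0.023 0.033 0 0 0 0;0 0 0.015 0 0 0 0;0 0 0 -0.02 0 0 0;0 0 0 -0.02 0 0 0;0 0 0 0 0 0 0"
}}

```text
clock: 2.45
position: [0.6294, -0.0595, 0.2224]
orientation: [-0.003, -0.153, 0.988, 0.001]
contact_force: [-0.9, -0.3, -0.5]
opening: 0.009
```

```bash
python3 - <<'E'
from h import *
im,d=get_image('scene');cv2.imwrite('pics/s1.png',im[100:350,100:400])
im,d=get_image('wrist');cv2.imwrite('pics/w1.png',im)
print(get_state()['clock'])
E
```

```text
2.55
```

View pics/s1.png

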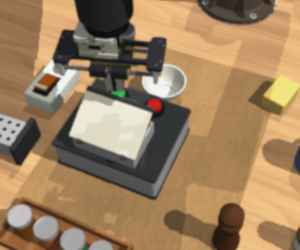

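View pics/w1.png

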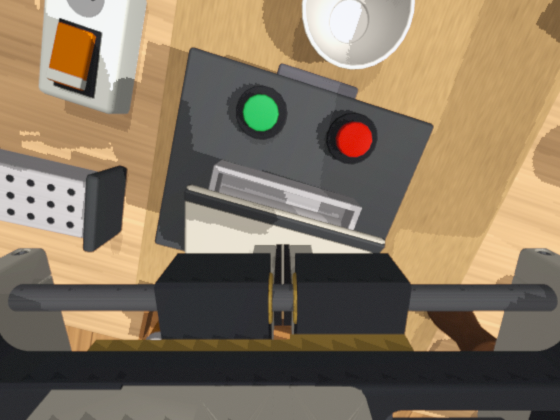

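The wrist view shows the shut fingers over the lid's middle, just behind its dark front edge (285,215). Now I'll press down in small steps.

Emit:
{"method": "apply_moves", "body": {
  "plan": "0 0.004 0.003 -0.02 0 0 0;0 0 0 -0.015 0 0 0;0 0 0 -0.01 0 0 0;0 0 0 -0.01 0 0 0;0 0 0 -0.01 0 0 0;0 0 0 -0.01 0 0 0;0 0 0 -0.008 0 0 0;0 0 0 0 0 0 0"
}}

```text
clock: 3.22
position: [0.6345, -0.0574, 0.1416]
orientation: [-0.001, -0.153, 0.988, 0.0]
contact_force: [0.3, 0.3, 0.4]
opening: 0.003
```

Emit:
{"method": "apply_moves", "body": {
  "plan": "0 0 0 -0.004 0 0 0;0 0 0 -0.004 0 0 0;0 0 0 -0.003 0 0 0;0 0 0 0 0 0 0;0 0 0 0 0 0 0"
}}

```text
clock: 3.63
position: [0.6355, -0.0572, 0.1325]
orientation: [0.0, -0.153, 0.988, -0.0]
contact_force: [0.5, -0.5, 0.5]
opening: 0.005
```

```bash
python3 - <<'E'
from h import *
im,d=get_image('scene');cv2.imwrite('pics/s2.png',cv2.resize(im[100:350,100:400],None,fx=2,fy=2))
s=get_state();print(s['clock'],s['contact_force'],s['position'])
E
```

```text
3.6833 [ 0.24395547 -0.48137315  0.48706345] [ 0.63562747 -0.05723858  0.13271229]
```

View pics/s2.png

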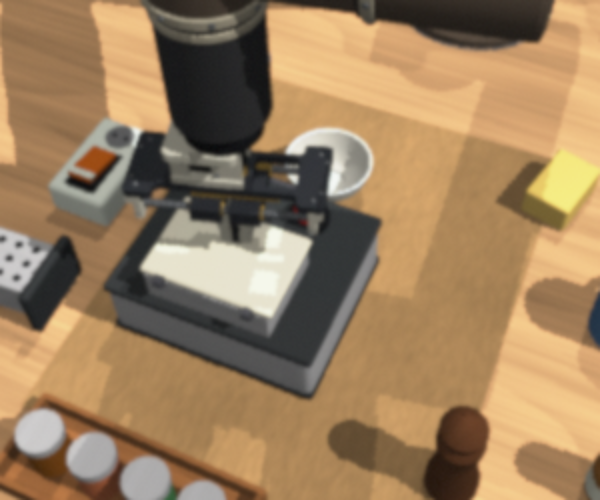

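The lid is following the fingers and is nearly flat. I'll go on until I feel firm contact.

Emit:
{"method": "apply_moves", "body": {
  "plan": "0 0 0 -0.003 0 0 0;0 0 0 -0.002 0 0 0;0 0 0 0 0 0 0;0 0 0 0 0 0 0"
}}

```text
clock: 4.02
position: [0.6359, -0.0573, 0.1292]
orientation: [0.001, -0.154, 0.988, -0.0]
contact_force: [-3.6, 0.7, 10.7]
opening: 0.004
```

There is 10.7 N at z = 0.129, so the lid is on its rim. I'll press 1 mm more, lift, and move across to the rocker.

Emit:
{"method": "apply_moves", "body": {
  "plan": "0 0 0 -0.001 0 0 0;0 0 0 0 0 0 0;0 0 0 0.02 0 0 0;0 0 0 0.03 0 0 0;0 0 0 0.03 0 0 0;0 -0.008 -0.038 0 0 0 0;0 -0.008 -0.038 0 0 0 0;0 -0.008 -0.038 0 0 0 0"
}}

```text
clock: 4.68
position: [0.6115, -0.1717, 0.2074]
orientation: [0.001, -0.154, 0.988, -0.0]
contact_force: [1.2, -0.8, -0.5]
opening: 0.005
```

Emit:
{"method": "apply_moves", "body": {
  "plan": "0 -0.008 -0.038 0 0 0 0;0 -0.008 -0.038 0 0 0 0;0 -0.008 -0.038 0 0 0 0;0 -0.003 -0.012 0 0 0 0;0 0 0 0 0 0 0;0 0 0 0 0 0 0"
}}

```text
clock: 5.18
position: [0.5841, -0.298, 0.2062]
orientation: [-0.0, -0.152, 0.988, 0.0]
contact_force: [0.5, 0.4, -0.1]
opening: 0.003
```

```bash
python3 - <<'E'
from h import *
c=calibration('top')
im,d=get_image('top');cv2.imwrite('pics/t3.png',cv2.resize(im[90:270,200:440],None,fx=2.5,fy=2.5))
for v in range(120,170,4): print(v,pix2w(c,290,v,d[v,290]).round(3))
im,d=get_image('scene');cv2.imwrite('pics/s3.png',cv2.resize(im[100:350,100:400],None,fx=2,fy=2))
for r in recognise('scene','rocker_press')[:2]: u,v=r['point'];print(r,pix2w(calibration('scene'),u,v,d[int(v),int(u)]))
im,d=get_image('wrist');cv2.imwrite('pics/w3.png',im)
s=get_state();print(s['clock'],s['contact_force'],s['position'])
E
```

```text
120 [ 0.759 -0.03  -0.002]
124 [ 0.748 -0.03   0.   ]
128 [ 0.7   -0.026  0.129]
132 [ 0.69  -0.026  0.132]
136 [ 0.682 -0.026  0.127]
140 [ 0.671 -0.025  0.133]
144 [ 0.662 -0.025  0.131]
148 [ 0.653 -0.025  0.13 ]
152 [ 0.644 -0.025  0.129]
156 [ 0.634 -0.025  0.129]
160 [ 0.624 -0.024  0.13 ]
164 [ 0.615 -0.024  0.129]
168 [ 0.606 -0.024  0.129]
{'point': [146.3, 182.2], 'confidence': 0.83} [ 0.56859214 -0.29584697  0.06230966]
5.3833 [-0.04963663  0.53687809  0.62638315] [ 0.58490845 -0.296136    0.20660979]
```

View pics/w3.png

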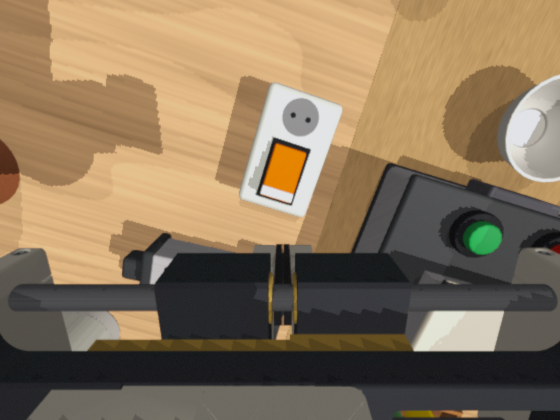

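View pics/s3.png

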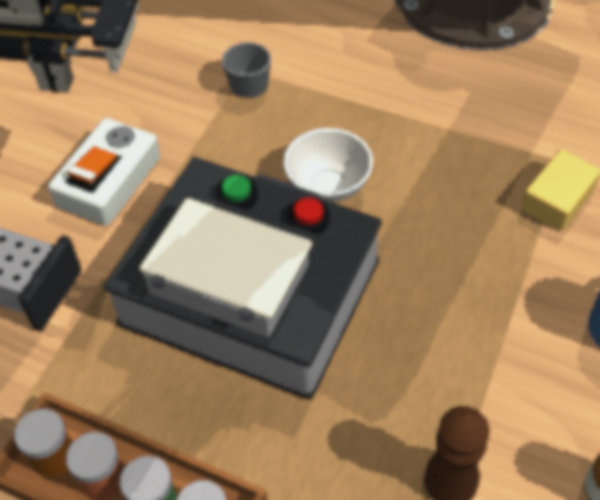

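The lid is flat (z 0.129–0.13 along its length). The band end is still raised and the fingers are above it. Lowering onto it.

Emit:
{"method": "apply_moves", "body": {
  "plan": "0 0 -0.003 -0.035 0 0 0;0 0 0 -0.035 0 0 0;0 0 0 -0.035 0 0 0;0 0 0 -0.02 0 0 0;0 0 0 -0.01 0 0 0;0 0 0 0 0 0 0;0 0 0 0 0 0 0"
}}

```text
clock: 5.97
position: [0.5853, -0.2999, 0.0723]
orientation: [0.0, -0.154, 0.988, -0.0]
contact_force: [-0.4, 0.8, 1.4]
opening: 0.005
```

Emit:
{"method": "apply_moves", "body": {
  "plan": "0 0 0 -0.006 0 0 0;0 0 0 -0.004 0 0 0;0 0 0 -0.003 0 0 0;0 0 0 -0.003 0 0 0;0 0 0 0 0 0 0;0 0 0 0 0 0 0"
}}

```text
clock: 6.47
position: [0.5872, -0.3007, 0.0574]
orientation: [0.003, -0.154, 0.988, -0.001]
contact_force: [5.9, 0.3, 5.3]
opening: 0.008
```

Emit:
{"method": "apply_moves", "body": {
  "plan": "0 0 0 -0.002 0 0 0;0 0 0 -0.001 0 0 0;0 0 0 0 0 0 0;0 0 0 0 0 0 0"
}}

```text
clock: 6.8
position: [0.5875, -0.3008, 0.0568]
orientation: [0.003, -0.154, 0.988, -0.002]
contact_force: [0.9, 4.8, 20.9]
opening: 0.004
```

There is 21 N at z 0.057, so the rocker is at its stop. I'll lift and check.

Emit:
{"method": "apply_moves", "body": {
  "plan": "0 0 0 0.03 0 0 0;0 0 0 0.04 0 0 0;0 0 0 0.04 0 0 0;0 0 0 0.04 0 0 0;0 -0.005 0.033 0 0 0 0;0 -0.005 0.033 0 0 0 0;0 -0.005 0.033 0 0 0 0;0 -0.005 0.033 0 0 0 0"
}}

```text
clock: 7.47
position: [0.5629, -0.1673, 0.2023]
orientation: [-0.001, -0.153, 0.988, 0.0]
contact_force: [0.4, 1.0, -0.2]
opening: 0.004
```

Emit:
{"method": "apply_moves", "body": {
  "plan": "0 -0.005 0.033 0 0 0 0;0 -0.005 0.033 0 0 0 0;0 0 0 0 0 0 0;0 0 0 0 0 0 0"
}}

```text
clock: 7.8
position: [0.5536, -0.1009, 0.2027]
orientation: [-0.0, -0.155, 0.988, 0.0]
contact_force: [-0.1, 0.2, 0.5]
opening: 0.003
```

```bash
python3 - <<'E'
from h import *
c=calibration('top')
im,d=get_image('top');cv2.imwrite('pics/t4.png',cv2.resize(im[90:270,200:440],None,fx=2.5,fy=2.5))
for v in range(176,202,2): print(v,pix2w(c,402,v,d[v,402]).round(3),im[v,402])
cv=calibration('wrist');im,d=get_image('wrist');cv2.imwrite('pics/w4.png',im)
for t in ['start_top','stop_top']:
  for r in recognise('wrist',t)[:2]: u,v=r['point'];print(t,r,pix2w(cv,u,v,d[int(v),int(u)]).round(4))
im,d=get_image('scene');cv2.imwrite('pics/s4.png',cv2.resize(im[100:350,100:400],None,fx=2,fy=2))
s=get_state();print(s['clock'],s['contact_force'],s['position'])
E
```

```text
176 [ 0.594 -0.305  0.049] [18 27 44]
178 [ 0.587 -0.302  0.056] [213 231 231]
180 [ 0.582 -0.302  0.057] [140 179 217]
182 [ 0.577 -0.3    0.061] [  0  81 209]
184 [ 0.572 -0.301  0.057] [  0  86 210]
186 [ 0.567 -0.301  0.058] [  0  86 210]
188 [ 0.562 -0.3    0.061] [  0  87 210]
190 [ 0.557 -0.299  0.063] [  0  89 211]
192 [ 0.552 -0.299  0.06 ] [  0  86 211]
194 [ 0.547 -0.298  0.063] [  0  87 211]
196 [ 0.542 -0.298  0.064] [  0  89 213]
198 [ 0.537 -0.298  0.063] [  3  57 143]
200 [ 0.534 -0.302  0.047] [16 13 10]
start_top {'point': [279.6, 207.1], 'confidence': 0.91} [ 0.5519 -0.1043  0.1057]
start_top {'point': [373.3, 92.9], 'confidence': 0.38} [ 0.4232 -0.0363  0.0052]
stop_top {'point': [372.7, 233.3], 'confidence': 0.7} [ 0.55   -0.015   0.1056]
8.05 [-0.21247308  0.77021689  0.27140689] [ 0.55425121 -0.10326551  0.20225516]
```

View pics/w4.png

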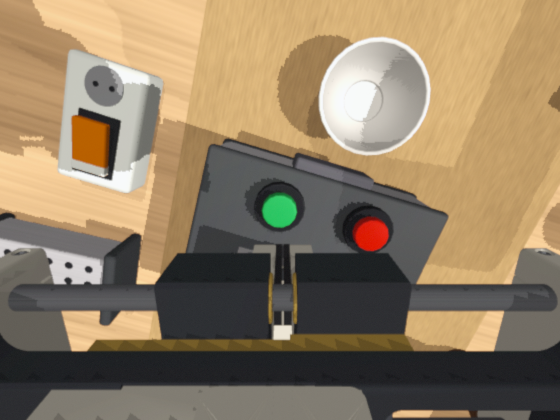

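View pics/s4.png

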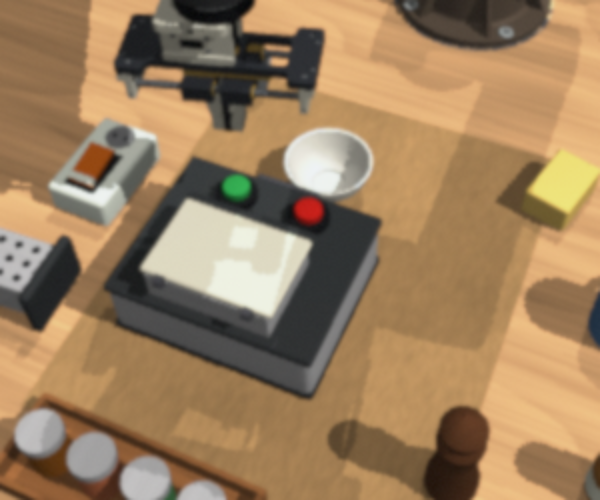

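The rocker has tipped over: its band end is now at 56 mm and the other end at 63–64 mm. The TCP is over green to within 2 mm, and the lid is shut. Now I'll press green.

Emit:
{"method": "apply_moves", "body": {
  "plan": "0 0 0 -0.035 0 0 0;0 0 0 -0.03 0 0 0;0 0 0 -0.018 0 0 0;0 0 0 -0.006 0 0 0;0 0 0 0 0 0 0;0 0 0 0 0 0 0"
}}

```text
clock: 8.55
position: [0.555, -0.1029, 0.1142]
orientation: [0.0, -0.153, 0.988, -0.0]
contact_force: [0.6, -0.5, 0.1]
opening: 0.005
```

Emit:
{"method": "apply_moves", "body": {
  "plan": "0 0 0 -0.006 0 0 0;0 0 0 -0.004 0 0 0;0 0 0 -0.004 0 0 0;0 0 0 -0.002 0 0 0;0 0 0 0 0 0 0;0 0 0 0 0 0 0"
}}

```text
clock: 9.05
position: [0.5559, -0.1024, 0.1009]
orientation: [0.002, -0.154, 0.988, -0.001]
contact_force: [-6.2, 2.7, 21.5]
opening: 0.004
```

I got a hard stop of 21 N at z 0.101, where a fully pressed key would be at 0.097. The 42 mm wide shut fingertips may be resting on the housing ring. I'll look, then raise slowly to feel over what travel the spring force persists.

```bash
python3 - <<'E'
from h import *
im,d=get_image('scene');cv2.imwrite('pics/s5.png',cv2.resize(im[150:250,170:290],None,fx=5,fy=5,interpolation=cv2.INTER_CUBIC))
s=get_state();print(s['clock'],s['contact_force'],s['position'],s['wrist_torque'])
E
```

```text
9.1 [-6.63114218  1.98938266 23.00677096] [ 0.55591065 -0.10236274  0.10090256] [ 0.78387281  2.35269564 -0.01348953]
```

View pics/s5.png

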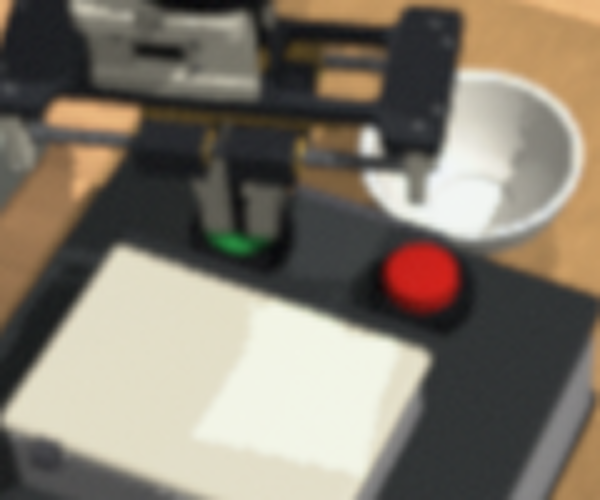

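Emit:
{"method": "apply_moves", "body": {
  "plan": "0 0 0 0.002 0 0 0;0 0 0 0 0 0 0"
}}

```text
clock: 9.27
position: [0.5558, -0.1023, 0.1014]
orientation: [0.002, -0.154, 0.988, -0.0]
contact_force: [1.7, -0.8, 3.0]
opening: 0.01
```

Emit:
{"method": "apply_moves", "body": {
  "plan": "0 0 0 0.002 0 0 0;0 0 0 0 0 0 0"
}}

```text
clock: 9.43
position: [0.5556, -0.1023, 0.1026]
orientation: [0.001, -0.154, 0.988, -0.0]
contact_force: [1.9, -0.7, 3.4]
opening: 0.009
```

Emit:
{"method": "apply_moves", "body": {
  "plan": "0 0 0 0.002 0 0 0;0 0 0 0 0 0 0"
}}

```text
clock: 9.6
position: [0.5549, -0.1021, 0.1039]
orientation: [0.0, -0.153, 0.988, -0.0]
contact_force: [1.7, -0.5, 3.0]
opening: 0.006
```

Emit:
{"method": "apply_moves", "body": {
  "plan": "0 0 0 0.002 0 0 0;0 0 0 0 0 0 0"
}}

```text
clock: 9.77
position: [0.5543, -0.1021, 0.1056]
orientation: [-0.0, -0.153, 0.988, 0.0]
contact_force: [1.5, -0.5, 1.8]
opening: 0.002
```

Emit:
{"method": "apply_moves", "body": {
  "plan": "0 0 0 0.01 0 0 0;0 0 0 0.03 0 0 0;0 0 0 0.03 0 0 0;0 0 0 0 0 0 0"
}}

```text
clock: 10.1
position: [0.5568, -0.1025, 0.1814]
orientation: [0.003, -0.154, 0.988, -0.001]
contact_force: [0.9, -0.5, 0.9]
opening: 0.002
```

The spring force fell steadily from about 3.4 N to 1.8 N between z 0.1026 and 0.1056. That puts the key's unpressed top at about 0.107, which the depth camera also gave, so 0.101 was full travel. I'll check the height of the housing ring to rule out contact with it, and check the final state.

Emit:
{"method": "apply_moves", "body": {
  "plan": "0 -0.02 -0.03 0.02 0 0 0;0 -0.02 -0.035 0.01 0 0 0;0 -0.02 -0.035 0 0 0 0;0 -0.02 -0.035 0 0 0 0;0 -0.02 -0.03 0 0 0 0;0 0 0 0 0 0 0;0 0 0 0 0 0 0"
}}

```text
clock: 10.68
position: [0.4526, -0.2685, 0.2056]
orientation: [-0.0, -0.152, 0.988, 0.0]
contact_force: [1.0, -0.3, -0.6]
opening: 0.007
```

```bash
python3 - <<'E'
from h import *
c=calibration('top');im0=cv2.imread('pics/top0.png')
im,d=get_image('top');cv2.imwrite('pics/t6.png',im)
W=lambda u,v:pix2w(c,u,v,d[v,u])
for (u0,v0,n) in [(324,191,'green'),(287,193,'red')]:
    R=np.array([[*W(u,v)] for v in range(v0-14,v0+15) for u in range(u0-14,u0+15)])
    cen=np.median(R[np.hypot(R[:,0]-W(u0,v0)[0],R[:,1]-W(u0,v0)[1])<.010],0)
    r=np.hypot(R[:,0]-cen[0],R[:,1]-cen[1])
    print(n,cen.round(4),[(k,np.median(R[(r>=k/1000)&(r<(k+2)/1000),2]).round(4),) for k in range(0,30,2) if ((r>=k/1000)&(r<(k+2)/1000)).any()])
for v in (178,186,196): print(W(402,v).round(3))
for v in range(130,170,8): print(W(290,v).round(3))
ims,ds=get_image('scene');cv2.imwrite('pics/s6.png',ims)
cs=calibration('scene')
Rr=[]
for v in range(180,215):
  for u in range(235,275):
    if ds[v,u]>0: Rr.append(pix2w(cs,u,v,ds[v,u]))
Rr=np.array(Rr);r=np.hypot(Rr[:,0]-.551,Rr[:,1]+.0145)
print('scene red',[(k,np.median(Rr[(r>=k/1000)&(r<(k+2)/1000),2]).round(4)) for k in range(0,30,2)])
s=get_state();print(s['clock'],s['contact_force'],s['position'])
E
```

```text
green [ 0.4905 -0.0478  0.6322] [(0, np.float64(0.6323)), (2, np.float64(0.6324)), (4, np.float64(0.6325)), (6, np.float64(0.6323)), (8, np.float64(0.632)), (10, np.float64(0.632)), (12, np.float64(0.6315)), (14, np.float64(0.6313)), (16, np.float64(0.6309)), (18, np.float64(0.6306)), (20, np.float64(0.6295))]
red [ 0.4905 -0.0136  0.6307] [(0, np.float64(0.6309)), (2, np.float64(0.6314)), (4, np.float64(0.6311)), (6, np.float64(0.6315)), (8, np.float64(0.6313)), (10, np.float64(0.6311)), (12, np.float64(0.6305)), (14, np.float64(0.6293)), (16, np.float64(0.6293)), (18, np.float64(0.6292)), (28, np.float64(0.0844))]
[ 0.504 -0.131  0.623]
[ 0.494 -0.129  0.629]
[ 0.484 -0.128  0.631]
[ 0.695 -0.026  0.13 ]
[ 0.676 -0.026  0.13 ]
[ 0.657 -0.025  0.131]
[ 0.639 -0.025  0.128]
[ 0.62  -0.024  0.128]
scene red [(0, np.float64(0.1092)), (2, np.float64(0.1063)), (4, np.float64(0.1064)), (6, np.float64(0.1069)), (8, np.float64(0.1069)), (10, np.float64(0.1072)), (12, np.float64(0.1058)), (14, np.float64(0.1032)), (16, np.float64(0.1003)), (18, np.float64(0.0968)), (20, np.float64(0.0967)), (22, np.float64(0.0948)), (24, np.float64(0.095)), (26, np.float64(0.0856)), (28, np.float64(0.0854))]
10.7833 [ 0.58449983  0.48299817 -0.03947016] [ 0.45412664 -0.26715191  0.20554092]
```

View pics/t6.png

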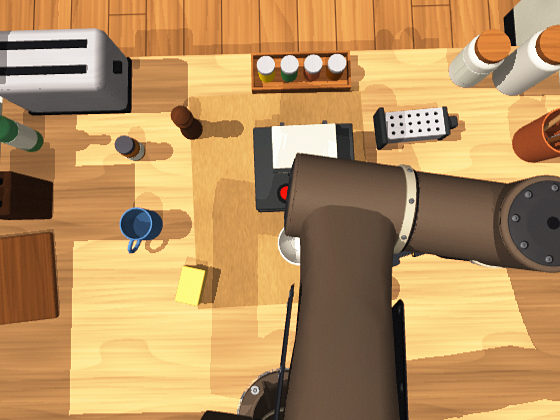

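View pics/s6.png

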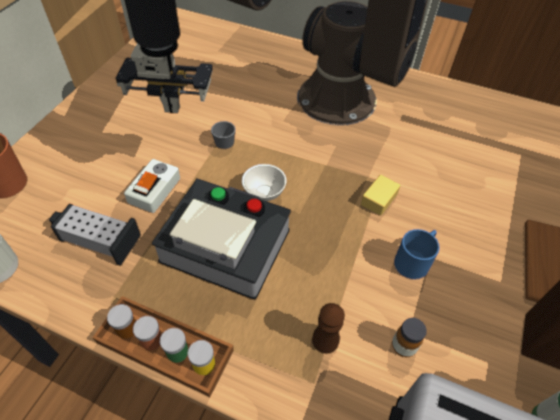

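The housing top is at 0.095–0.097, below the 0.101 stop, so the stop was the key's own end of travel. In the scene view the loose things stand where they did. Last check is the green key's height and the rocker, then I'll hand in.

```bash
python3 - <<'E'
from h import *
ims,ds=get_image('scene');cs=calibration('scene')
R=np.array([pix2w(cs,u,v,ds[v,u]) for v in range(165,215) for u in range(120,275) if ds[v,u]>0])
def z(x,y,r): m=np.hypot(R[:,0]-x,R[:,1]-y)<r; return m.sum(),np.median(R[m,2]).round(4)
print('green',z(.553,-.1035,.012),'red',z(.551,-.0145,.012),'band',z(.583,-.30,.008),'other',z(.543,-.30,.008))
i0=cv2.imread('pics/scene0.png');df=cv2.absdiff(i0,ims).max(2)
for n,b in dict(bowl=(240,163,288,203),mug=(394,228,442,278),jar=(390,316,428,356),mill=(310,300,348,356),cheese=(360,174,402,214),cup=(208,120,240,150),hg=(50,200,140,262)).items():
    print(n,np.mean(df[b[1]:b[3],b[0]:b[2]]>40).round(3))
job_done();print(get_state()['clock'])
E
```

```text
green (np.int64(65), np.float64(0.1067)) red (np.int64(67), np.float64(0.107)) band (np.int64(31), np.float64(0.0561)) other (np.int64(24), np.float64(0.0624))
bowl 0.009
mug 0.0
jar 0.0
mill 0.0
cheese 0.0
cup 0.0
hg 0.004
the job is handed in; nothing more can be done
the job is handed in; nothing more can be done
```

I shut the feed lid, switched the rocker on and pressed the green key once until it stopped, then let it come up. The job was handed in at about 11 s of the 51 s allowed.

**Last checks:**
- **Lid:** it lies flat, at 0.128–0.131 m along its length.
- **Rocker:** it is on, with the white-banded end at 56 mm and the other end at 62 mm.
- **Keys:** green is back up at 0.1067 m and red, never touched, is at 0.107 m.
- **Loose things:** the scene picture shows no visible change for any of them.
- **Robot:** the arm stood clear, about 0.2 m up, with contact force at noise level.

**One disagreement:** the task gives the key tops as 103 mm up, but depth and contact both put them at about 107 mm. The green key stopped hard at 101 mm with 21 N. That is about 6 mm of travel and above the 95–97 mm housing, so I took it as fully pressed. I could not read the key's joint value directly.

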